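Roll the turned ball along the fence into its bay and shut the gate

TASK

Take the red wooden ball off its cork ring and set it on the bench against the open end of the pale fence, clear of the tool rack. Then, keeping it down on the bench and against the fence, push it gently along under the rack until it rests against the end stop, and swing the blue gate fully shut behind it so that it cannot roll out. Leave the wax tin, the sanding block and the glasses case where they are.

Things in the scene. Friction and masses are not known exactly. Their poses are not given: they have to be found in the camera images.
- rack: Fixed pale wood fence with its end stop, tool rack and gate, all one unit. Origin on the bench at the inner corner of fence and end stop, z up; sizes in this frame, mm. Fence face: plane x = 0, y -340 (open end) to 0, 40 high, 18 thick. The ball's lane is the bench on its -x side, open above for y -340 to -180. End stop: face is plane y = 0, x -76 to 14, 40 high, 22 thick.
- rack_open_end (a point): Top edge of the fence's face at its open end: (0, -340, 40) mm in the frame of rack.
- bay (a point): Where the ball's centre lies when home: (-30, -30, 30) mm in the frame of rack. The bay is the last 72 mm of the lane; across from the fence it has a fixed dark lip 14 mm high, x -74 to -66, y -66 to 0.
- tool_rack (a point): Lower front edge of the dark tool rack over the lane, mid-length: (-52, -73, 135) mm in the frame of rack. Front slat x -52 to -36, rear slat x 12 to 46, both y -174 to 27, z 135 to 153. Four carving tools stand over x = 29, up to 261 high, blades down to 103. A gripper pointing straight down cannot reach the lane here; tilted 40 degrees, fingers down and towards rack +x, it can.
- gate (a joint): Angle (rad) of the blue wooden gate arm, swinging level about a brass pin at (-85, -78) mm in the frame of rack (18 mm across, 42 high). 0: arm along rack -y, beside the lane; positive turns it towards +x across the lane; shut at its stop, 1.571: arm along rack +x. Starts -0.45 to 0.1. Stays where left; about 1 N at the tip moves it.
- gate_tip (a point): Middle of the end of the gate's arm. The arm is 12 mm thick, reaches 75 mm from the axis of its pin and stands from 5 to 35 mm above the bench; this point is 20 mm up.
- ball: Red lacquered turned wooden ball, 60 mm in diameter, 60 to 110 g. Let go at a gentle push it rolls on only a few cm. Origin on its surface and turning with it: use ball_center.
- ball_center (a point): Centre of the red ball: 34 mm above the bench while on the cork ring, 30 mm when on the bench.
- cork_ring: Cork ring, stuck to the bench, that the ball starts on: 72 mm outside, 40 mm inside, 12 mm high; origin at the centre of its underside.
- wax_tin: Green round wax tin with a brass lid, standing; 73 mm in diameter, 45 mm high; origin at the centre of its underside. Leave alone.
- sanding_block: Cork sanding block with a yellow underside, 62 x 100 x 26 mm (x, y, z); origin at the centre of its underside. Leave alone.
- glasses_case: Dark blue glasses case, 60 x 145 x 34 mm (x, y, z); origin at the centre of its underside. Leave alone.

How it is judged (in metres and radians):
On the way, in this order (a step that is already met when the one before it is completed fails the run):
1. the ball is down on the bench against the fence, at its open end, clear of the rack (centre within 42 mm of the fence's face, below 36 mm, rack y between -360 and -170 mm) (x of ball_center in the frame of rack between -0.042 and -0.02 m and y of ball_center in the frame of rack between -0.36 and -0.17 m and height (world z) of ball_center below 0.036 m), for 0.2 s.
2. the ball has been pushed along to the end stop (centre within 38 mm of its face and 45 mm of the fence's) (y of ball_center in the frame of rack between -0.038 and -0.02 m and x of ball_center in the frame of rack between -0.045 and -0.02 m and height (world z) of ball_center below 0.036 m), for 0.2 s.
At the end, for the whole second after the job is handed in: The ball lies at rest on the bench in the bay (centre 20 to 46 mm from the end stop's face and 20 to 45 mm from the fence's face) and the gate is shut behind it (angle above 1.42 rad of 1.571) (value of joint gate above 1.42 rad and y of ball_center in the frame of rack between -0.046 and -0.02 m and x of ball_center in the frame of rack between -0.045 and -0.02 m and height (world z) of ball_center below 0.036 m and linear speed of ball below 0.02 m/s); the robot touches nothing.
It fails at once if under the rack the ball is lifted off the bench by more than 15 mm (y of ball_center in the frame of rack between -0.15 and 0.02 m and x of ball_center in the frame of rack between -0.12 and 0 m and height (world z) of ball_center between 0.045 and 0.11 m).
It fails at once if under the rack, down on the bench, the ball strays more than 25 mm from the fence (y of ball_center in the frame of rack between -0.15 and 0.02 m and x of ball_center in the frame of rack between -0.12 and 0 m and height (world z) of ball_center below 0.11 m and height (world z) of ball_center below 0.045 m and x of ball_center in the frame of rack below -0.055 m).
It fails at once if under the rack the ball is shoved faster than 0.35 m/s (y of ball_center in the frame of rack between -0.15 and 0.02 m and x of ball_center in the frame of rack between -0.12 and 0 m and height (world z) of ball_center below 0.11 m and linear speed of ball above 0.35 m/s).
It fails at once if the wax tin, the sanding block or the glasses case is moved by more than 15 mm (distance of any of wax_tin, sanding_block, glasses_case from where it was at the start of the episode above 0.015 m).
It also fails if it takes over 64 s, if anything falls off the work surface, if the arm or the gripper's body presses on something with over 40 N, if the wrist force passes 120 N, or if a joint passes its speed limit or range.

ROBOT

A 6-joint arm with a two-finger parallel gripper is mounted at the origin on the work surface. World frame = base frame: x ahead of the robot, y to its left, z up, the work surface at z = 0. Lengths are in mm, angles in rad, forces in N, time in s.
With the tool pointing down it reaches from about 400 to 925 mm from the base axis. Payload 12.5 kg.
Tool frame: the origin (TCP) lies at the very end of the fingers, on their centre line; the grasp point (between the pads) lies 19 mm behind it; z points along the fingers, y is the line along which they close (so a half turn about z gives the same grasp; the last joint's range is limited). The gripper opens to 95 mm and grips with 3 to 60 N. Pads are 20 mm wide; open, the fingers measure 119 mm over their backs; the gripper's body (75 mm by 180 mm) begins 59 mm behind the grasp point.
Start: joints at [-1.316, 0.491, 1.559, -0, 1.092, -0.106], TCP at [220.663, -584.769, 214.661] pointing down, gripper open.
Joint ranges: [-3.1, 3.1], [-0.84, 2.19], [0.05, 2.79], [-1.13, 4.28], [0.06, 2.93], [-2.69, 2.69]. Speed limits (rad/s): [2.22, 2.22, 2.79, 3.14, 3.14, 3.14].

INTERFACE

Orientations are given as [roll, pitch, yaw] about the fixed x, y, z axes, in that order (R = Rz(yaw) Ry(pitch) Rx(roll)).
In Python, from cell import env, optics, monitor gives the robot as it stands (env), with the cameras (optics) and the readings (monitor).
- The arm moves only by the shell command python3 steer.py 'ROWS'. ROWS is a JSON object whose key "motion" holds a list of rows, 1 to 5 of them, each of 5 numbers: dx, dy, dz in mm, then a turn about the tool's z in rad, then the opening from 0.0 (shut) to 1.0 (fully open); each row is the pose to reach, as a shift and turn from the pose commanded when the command began, along the tool's axes at that moment; what a row does not reach only later rows make up. A row lasts 1/12 s, in which the tool goes at most 41.7 mm and 0.125 rad, less where a joint would pass 70% of its speed; a pose out of reach is approached as far as the arm can. The fingers move at their own pace and stop on an object; the grip force is fixed at half the most. Time passes only in rows, so rows that do not move let the fingers close. It prints the time, the measured TCP pose, the force, the opening and the grip force at its end. Input that does not fit is refused with a message, and nothing moves.
- monitor.state(): the state, without advancing time (a new reading comes with each control period).
- optics.read_camera(name): name is "scene" or "top" or "wrist"; returns (picture, depth): 400x640x3 uint8, red, green, blue; 400x640 float32, mm along the optical axis (not along the pixel's ray), 0 where there is no reading.
- optics.camera_info(name): a dict with "vertical_fov" (degrees; the focal length in pixels is half the picture's height over the tangent of half this angle, whatever the lens; pixels are square), "cx", "cy" (the principal point, pixels), "origin" and "attitude" of the camera in the world. Camera axes: x right, y down, z forward; pixel columns grow to the right and rows downward; lengths in mm; the calibration is good to about 2 mm. A picture is of the moment at which its call begins: read the wrist's pose just before it. camera_info takes no time and is no camera call; for the wrist camera it gives the pose at the moment of the call.
- env.job_done(): hands the job in; it is judged then, once.
The state is a dict: "t": time; "joints": joint angles; "qvel": joint speeds; "tau": joint torques, N m; "eef_pos": TCP position; "tcp_rot": TCP orientation; "ft_force": force on the tool from outside, world axes, zero at the start; "moment": the same for the moment, N m; "opening": opening from 0.0 (shut) to 1.0 (fully open); "grip_force": force on a finger pad.
Only numpy, scipy, OpenCV 4.12 (cv2) and the standard library are available. Lean on these libraries where they do the work, as an engineer would, in place of code of your own. Each camera call takes 0.05 s, during which the arm holds its last target. There are 200 camera calls.

## Working session

There is one attempt and no reset: what is moved stays moved. The work goes in short steps, Python scripts to look and compute and a shell command to move; the robot and the scene stay as the last step left them, time stands still between calls to the robot, and variables do not carry over. Pictures are saved under pics/ and viewed, at most 13 in all, crops included, and the job is handed in when it is done.

```bash
ls; mkdir -p pics
cat > h.py <<'E'
import numpy as np, cv2
from scipy.spatial.transform import Rotation as R
from cell import env, optics, monitor
def K(n):
    c=optics.camera_info(n); f=200/np.tan(np.radians(c["vertical_fov"])/2)
    return c,f
def att(c):
    a=np.array(c["attitude"],float)
    return a if a.shape==(3,3) else R.from_euler('xyz',a).as_matrix()
def ray(c,f,u,v):
    d=att(c)@np.array([(u-c["cx"])/f,(v-c["cy"])/f,1]); return np.array(c["origin"],float),d
def onz(c,f,u,v,z):
    o,d=ray(c,f,u,v); return o+d*(z-o[2])/d[2]
def dep(c,f,u,v,D):
    o,d=ray(c,f,u,v); return o+d*D
E
python3 - <<'E'
from h import *
print(monitor.state())
for n in("scene","top","wrist"):
    c,f=K(n);print(n,c,f)
    p,d=optics.read_camera(n);np.savez(f"pics/{n}0.npz",p=p,d=d);cv2.imwrite(f"pics/{n}0.png",p[...,::-1])
E
```

```text
cell.py
pics
steer.py
{'t': 0.0, 'joints': array([-1.31560093e+00,  4.91574162e-01,  1.55944622e+00,  9.59131830e-06,
        1.09171266e+00, -1.05564176e-01]), 'qvel': array([-1.21704626e-03,  1.44627796e-04, -5.98828308e-04, -1.19878679e-05,
        9.60244092e-04,  1.06159655e-03]), 'tau': array([ 2.11036306e-03, -6.12627554e+01, -2.58183521e+01,  6.94017811e-02,
        4.81487147e-02, -8.67012932e-05]), 'eef_pos': array([ 220.59773263, -584.51261618,  214.053795  ]), 'tcp_rot': array([-3.14045952e+00, -1.28619004e-04,  3.60755072e-01]), 'ft_force': array([0.01787521, 0.77430965, 0.83006785]), 'moment': array([-6.36974156e-03,  7.26384276e-05, -2.22083899e-02]), 'grip_force': 0.0, 'opening': 0.9975359664129041}
scene {'vertical_fov': 49.541539243965154, 'cx': 321.38359192189745, 'cy': 200.8483949556308, 'origin': array([ 550.46598491, -754.93550645,  820.60457134]), 'attitude': array([-2.3856145 , -0.01393554,  0.07457716])} 433.42023058480675
top {'vertical_fov': 46.40327908683245, 'cx': 318.96788439160474, 'cy': 206.87819657376386, 'origin': array([ 445.94158407,  -66.22932512, 1355.65098144]), 'attitude': array([-3.07489823e+00, -4.79975167e-04, -1.57753987e+00])} 466.59808617578625
wrist {'vertical_fov': 59.975561847739655, 'cx': 322.1374379635563, 'cy': 203.41373943854845, 'origin': array([ 289.92850023, -558.41954216,  384.60178172]), 'attitude': array([ 2.87274880e+00,  1.42767087e-03, -1.21008830e+00])} 346.58083504820564
```

View pics/top0.png

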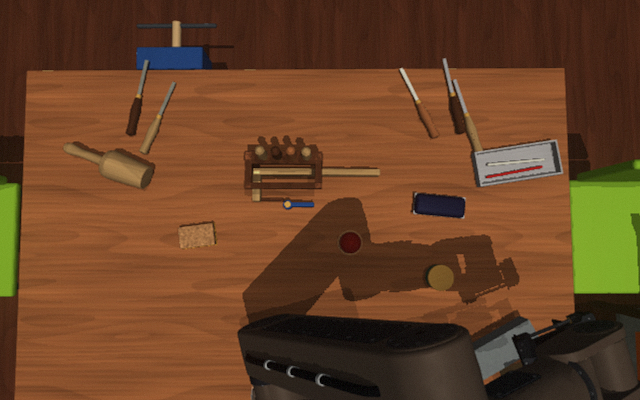

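View pics/scene0.png

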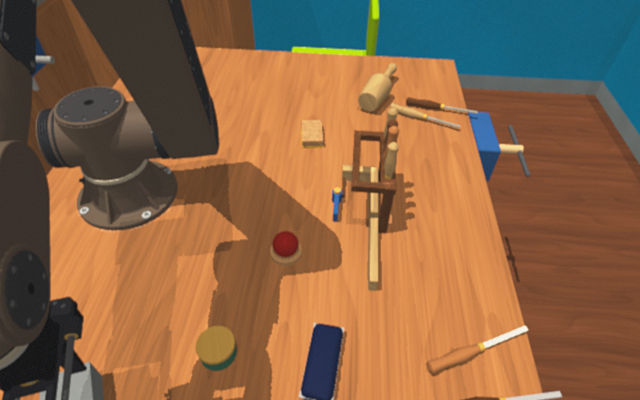

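The top view shows the ball at (350,243), the fence's open end at (379,172), the gate pin at (288,204) with its arm tip at (313,204), and the end stop near column 255. Rack axes are roughly the world axes. I'll enlarge to measure.

Run:
```python
from h import *
a=np.load("pics/top0.npz")["p"][130:260,235:390];b=np.load("pics/scene0.npz")["p"][95:300,260:410]
cv2.imwrite("pics/c1.png",cv2.resize(a,None,fx=5,fy=4.5,interpolation=cv2.INTER_CUBIC)[...,::-1])
cv2.imwrite("pics/c2.png",cv2.resize(b,None,fx=2.9,fy=2.9,interpolation=cv2.INTER_CUBIC)[...,::-1])
```

```text
(no output)
```

View pics/c1.png

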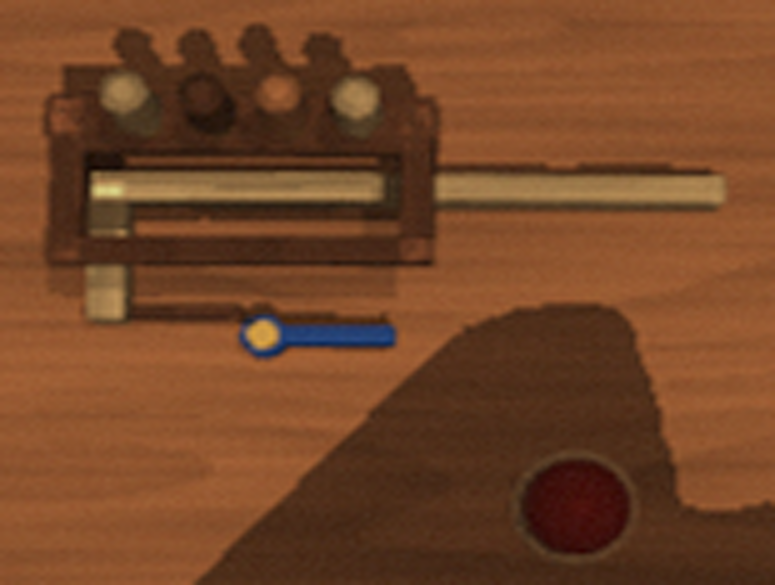

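View pics/c2.png

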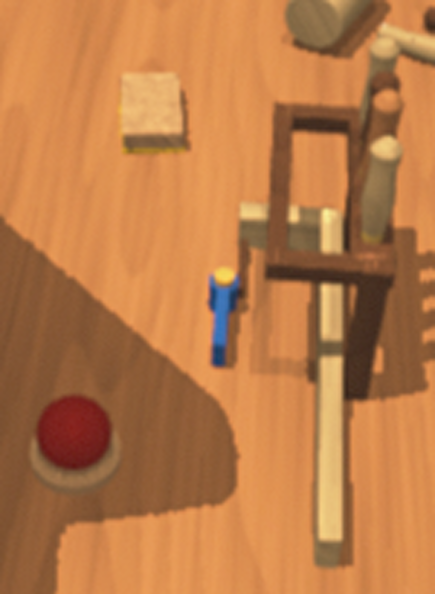

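```bash
cat >> h.py <<'E'
def tri(obs):
    A=np.zeros((3,3));b=np.zeros(3)
    for c,f,u,v in obs:
        o,d=ray(c,f,u,v);d/=np.linalg.norm(d);P=np.eye(3)-np.outer(d,d);A+=P;b+=P@o
    x=np.linalg.solve(A,b)
    return x,[np.linalg.norm((np.eye(3)-np.outer(d,d))@(x-o)) for o,d in [(lambda o,d:(o,d/np.linalg.norm(d)))(*ray(*q)) for q in obs]]
E
python3 - <<'E'
from h import *
t=K("top");s=K("scene")
T=lambda x,y:(*t,235+x/5,130+y/4.5); S=lambda x,y:(*s,260+x/2.9,95+y/2.9)
np.set_printoptions(precision=1,suppress=True)
for n,a,b,z in [("open",(725,204),(317,541),40),("ball",(576,506),(74,432),34),("pin",(264,334),(224,272),42),("tip",(395,336),(219,352),35),("stop end face corner",(130,320),(240,221),40)]:
    print(n,tri([T(*a),S(*b)]),onz(*T(*a),z),onz(*S(*b),z))
print("fence lower edge left", onz(*T(380,204),40), onz(*T(440,204),40),onz(*T(720,205),40))
print("fence scene",onz(*S(320,345),40),onz(*S(320,280),40))
# depth point cloud of blue pixels, red pixels, pale
for n in("top","scene"):
    z=np.load(f"pics/{n}0.npz");p,d=z["p"].astype(int),z["d"];c,f=K(n)
    v,u=np.mgrid[:400,:640];r,g,b=p[...,0],p[...,1],p[...,2]
    o=np.array(c["origin"]);W=np.stack([(u-c["cx"])/f,(v-c["cy"])/f,np.ones_like(u)],-1)*d[...,None]@att(c).T+o
    roi=(W[...,0]>350)&(W[...,0]<640)&(abs(W[...,1]+50)<250)
    m=roi&(r>2.5*g)&(r>2.5*b)&(r>60)&(W[...,2]<90)
    if m.sum()>10:
        w=W[m];A=np.c_[2*w,np.ones(len(w))];q=np.linalg.lstsq(A,(w**2).sum(1),rcond=None)[0];print(n,"red",m.sum(),w.mean(0),"pix",u[m].mean(),v[m].mean(),"sphere",q[:3],np.sqrt(q[3]+q[:3]@q[:3]))
    m=roi&(b>1.5*r)&(b>60)
    w=W[m];print(n,"blue",len(w),w.min(0),w.max(0));
    # fence top
    m=roi&(abs(W[...,2]-40)<4)&(W[...,0]>480)&(W[...,1]<-50)&(W[...,1]>-190)&(r>120)
    w=W[m];print("fence top",len(w),w.min(0),w.max(0), np.polyfit(w[:,1],w[:,0],1),np.median(w[:,2]))
E
```

```text
open (array([ 624. , -241.9,   35.6]), [np.float64(1.0313290159797057), np.float64(1.0313290159798143)]) [ 622.4 -241.3   40. ] [ 624.6 -244.6   40. ]
ball (array([ 433.7, -155. ,   32.2]), [np.float64(0.8216420374203103), np.float64(0.8216420374202188)]) [ 432.9 -155.    34. ] [ 434.8 -156.2   34. ]
pin (array([542.6,  20.4,  44.9]), [np.float64(1.0048946471418416), np.float64(1.0048946471419014)]) [541.8  20.5  42. ] [543.5  23.4  42. ]
tip (array([542.6, -53.2,  22.7]), [np.float64(1.2432038629045943), np.float64(1.2432038629049382)]) [540.5 -53.4  35. ] [544.  -63.8  35. ]
stop end face corner (array([553.3,  97.1,  35.5]), [np.float64(1.629887781679731), np.float64(1.6298877816795865)]) [551.3  96.4  40. ] [554.8  92.4  40. ]
fence lower edge left [623.7 -45.4  40. ] [623.5 -79.5  40. ] [ 621.8 -238.5   40. ]
fence scene [627.4 -53.1  40. ] [627.6  23.   40. ]
top red 193 [ 434.4 -155.9   59.7] pix 351.13471502590676 242.01554404145077 sphere [ 434.  -153.4   38.4] 27.52290112198305
top blue 132 [445.9 -66.2   5.2] [ 554.5   34.2 1355.7]
fence top 153 [ 626.3 -187.7   36.1] [639.  -76.7  44. ] [  0. 636.] 40.67548870455198
scene red 476 [ 436.1 -169.1   52. ] pix 284.9495798319328 243.63655462184875 sphere [ 434.1 -156.5   36.5] 28.408448214132857
scene blue 142 [533.3 -55.2   7.2] [554.2  22.9  39.4]
fence top 277 [ 626.1 -189.8   36.7] [639.8 -61.3  44. ] [ -0.  631.7] 40.780832520913464
```

The two views agree on the ball centre, about (434, -155.5, 33). The rack is aligned with the world axes to within about 0.01 rad. Its corner is near (625, 98) and the gate is near 0 rad. I'll move over the ball first.

```bash
python3 steer.py '{"motion": [[35, -32, 0, 0.12, 1], [70, -65, 0, 0.24, 1], [105, -98, 0, 0.36, 1], [140, -130, 0, 0.361, 1], [175, -163, 0, 0.361, 1]]}'; python3 -c "
from cell import env, optics, monitor
s=monitor.state();print(s['t'],s['joints'],s['eef_pos'],s['tcp_rot'])"
```

```text
t: 0.57
eef_pos: [313.6, -396.3, 214.5]
tcp_rot: [-3.141, 0.0, -0.002]
ft_force: [1.3, -0.4, 1.3]
opening: 1.002
grip_force: 0.0
0.5667 [-1.03221138e+00  3.21863390e-01  1.84686993e+00  2.52388072e-05
  9.72985089e-01  5.40163154e-01] [ 313.5595159  -396.28831218  214.51056168] [-3.14147408e+00  4.67810620e-05 -1.59241487e-03]
```

```bash
python3 steer.py '{"motion": [[18, -36, 15, 0, 1], [36, -72, 30, 0, 1], [54, -108, 45, 0, 1], [72, -144, 60, 0, 1], [90, -180, 75, 0, 1]]}'; python3 steer.py '{"motion": [[17, -35, 0, 0, 1], [17, -35, 0, 0, 1], [17, -35, 0, 0, 1]]}'
python3 - <<'E'
from h import *
np.set_printoptions(precision=1,suppress=True)
s=monitor.state();print(s['eef_pos'],s['tcp_rot'])
c,f=K("wrist");p,d=optics.read_camera("wrist");cv2.imwrite("pics/w1.png",p[...,::-1]);np.savez("pics/w1.npz",p=p,d=d,o=c["origin"],a=c["attitude"])
q=p.astype(int);m=(q[...,0]>2.2*q[...,1])&(q[...,0]>2.2*q[...,2])&(q[...,0]>40)
v,u=np.nonzero(m);W=np.array([dep(c,f,a,b,d[b,a]) for a,b in zip(u,v)]);k=(np.linalg.norm(W[:,:2]-[434,-155],axis=1)<40)&(W[:,2]<80);w=W[k]
A=np.c_[2*w,np.ones(len(w))];x=np.linalg.lstsq(A,(w**2).sum(1),rcond=None)[0];print(len(w),x[:3],np.sqrt(x[3]+x[:3]@x[:3]))
E
```

```text
t: 0.98
eef_pos: [401.0, -221.8, 141.4]
tcp_rot: [3.141, -0.0, -0.001]
ft_force: [1.7, -0.5, -0.2]
opening: 1.002
grip_force: 0.0
t: 1.23
eef_pos: [418.2, -186.9, 141.7]
tcp_rot: [-3.141, 0.0, 0.004]
ft_force: [0.1, -0.8, 0.1]
opening: 0.999
grip_force: 0.0
[ 418.2 -186.9  141.7] [-3.1  0.   0. ]
3975 [ 433.8 -155.3   34.9] 29.48189624995291
```

View pics/w1.png

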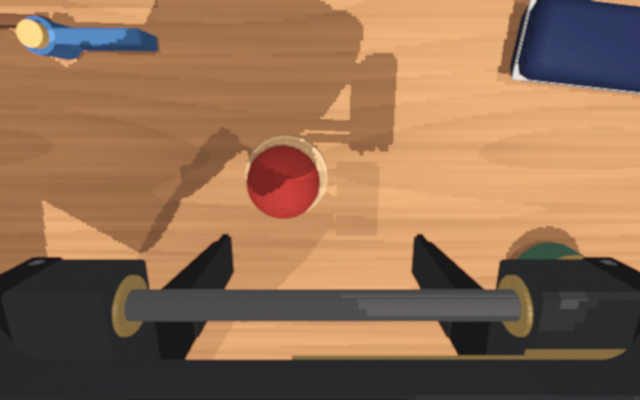

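The wrist view puts the ball centre at (433.9, -155.4, 34.9), which matches the other two cameras. I'll centre over it, descend and grip.

```bash
python3 steer.py '{"motion": [[15.7, -31.5, 30, 0, 1], [15.7, -31.5, 30, 0, 1], [15.7, -31.5, 65, 0, 1], [15.7, -31.5, 95, 0, 1], [15.7, -31.5, 125, 0, 1]]}'; python3 steer.py '{"motion": [[0, 0, 0, 0, 1], [0, 0, 0, 0, 1]]}'
```

```text
t: 1.7
eef_pos: [433.2, -158.4, 16.1]
tcp_rot: [3.141, -0.001, -0.001]
ft_force: [0.6, -0.6, -0.2]
opening: 0.997
grip_force: 0.0
t: 1.87
eef_pos: [432.5, -157.9, 16.5]
tcp_rot: [-3.14, 0.003, -0.002]
ft_force: [0.8, -1.2, 0.7]
opening: 0.998
grip_force: 0.0
```

```bash
python3 steer.py '{"motion": [[1.4, -2.5, 0, 0, 0.5], [1.4, -2.5, 0, 0, 0], [1.4, -2.5, 0, 0, 0], [1.4, -2.5, 0, 0, 0], [1.4, -2.5, 0, 0, 0]]}'; python3 steer.py '{"motion": [[0, 0, 0, 0, 0], [0, 0, 0, 0, 0], [0, 0, -30, 0, 0], [0, 0, -60, 0, 0], [0, 0, -90, 0, 0]]}'
```

```text
t: 2.28
eef_pos: [435.0, -154.7, 17.7]
tcp_rot: [3.141, -0.001, -0.0]
ft_force: [-0.5, -0.3, -0.1]
opening: 0.705
grip_force: 0.0
t: 2.7
eef_pos: [434.2, -154.3, 107.7]
tcp_rot: [-3.141, 0.002, -0.0]
ft_force: [-0.4, -0.1, -1.5]
opening: 0.619
grip_force: 30.0
```

```bash
python3 steer.py '{"motion": [[35, 6, 0, 0, 0], [70, 12, 0, 0, 0], [105, 18, 0, 0, 0], [126, 23, 0, 0, 0], [126, 23, 0, 0, 0]]}'
python3 - <<'E'
from h import *
np.set_printoptions(precision=1,suppress=True)
s=monitor.state();print(s['eef_pos'])
c,f=K("wrist");p,d=optics.read_camera("wrist");cv2.imwrite("pics/w2.png",p[...,::-1]);
v,u=np.mgrid[:400,:640];W=np.stack([(u-c["cx"])/f,(v-c["cy"])/f,np.ones_like(u)],-1)*d[...,None]@att(c).T+c["origin"]
m=(abs(W[...,2]-40)<3)&(W[...,0]>600)&(W[...,0]<680)&(W[...,1]>-260)&(W[...,1]<120)
w=W[m];print(len(w),np.median(w[:,2]),w.min(0),w.max(0))
for y in range(-240,110,25):
    k=(abs(w[:,1]-y)<8);
    if k.sum()>5: print(y,k.sum(),np.percentile(w[k,0],[1,50,99]))
E
```

```text
t: 3.12
eef_pos: [564.1, -178.4, 106.7]
tcp_rot: [3.141, -0.002, 0.0]
ft_force: [-0.7, 0.2, -1.1]
opening: 0.62
grip_force: 30.0
[ 564.1 -178.4  106.7]
10021 40.34326127392501 [ 624.6 -241.5   37.1] [669.2  -4.6  43. ]
-240 360 [624.7 633.8 642.1]
-215 657 [625.3 633.8 642.4]
-190 671 [625.3 633.8 642.7]
-165 662 [625.9 634.4 643. ]
-140 677 [625.9 634.5 643.4]
-115 667 [625.9 635.1 643.6]
-90 678 [626.6 635.7 644. ]
-65 679 [626.6 635.7 647.6]
-40 685 [627.2 636.3 644.6]
-15 679 [627.2 636.3 644.6]
```

View pics/w2.png

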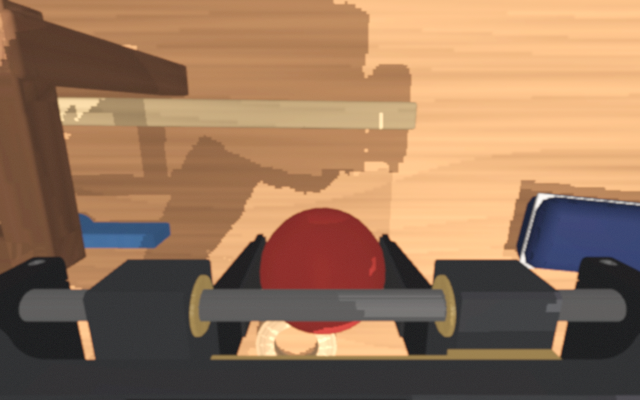

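The fence face runs from x=625.0 at its open end to about 627.3 near the stop, a yaw of about -0.011. That puts the rack origin near (628, 98.5). The ball is held firmly, so I'll set it down against the fence.

```bash
python3 steer.py '{"motion": [[29, 0, 0, 0, 0], [29, 0, 30, 0, 0], [29, 0, 60, 0, 0], [29, 0, 84, 0, 0], [29, 0, 84, 0, 0]]}';python3 steer.py '{"motion": [[0, 0, 4, 0, 0], [0, 0, 8, 0, 0], [0, 0, 8, 0, 0]]}'
```

```text
t: 3.58
eef_pos: [586.5, -176.4, 18.6]
tcp_rot: [-3.139, 0.007, -0.0]
ft_force: [-0.8, 0.1, -1.8]
opening: 0.62
grip_force: 30.0
t: 3.83
eef_pos: [589.8, -177.7, 15.7]
tcp_rot: [3.141, -0.001, -0.0]
ft_force: [0.8, -0.2, -1.3]
opening: 0.62
grip_force: 30.0
```

```bash
python3 steer.py '{"motion": [[2, 0, 0, 0, 0], [4, 0, 1, 0, 0], [5, 0, 2, 0, 0], [5, 0, 2, 0, 0]]}';python3 steer.py '{"motion": [[0, 0, 0, 0, 0], [0, 0, 0, 0, 0]]}'
```

```text
t: 4.17
eef_pos: [595.2, -177.7, 13.3]
tcp_rot: [3.141, -0.001, -0.0]
ft_force: [0.3, -0.5, 1.7]
opening: 0.616
grip_force: 30.0
t: 4.33
eef_pos: [595.1, -177.7, 13.3]
tcp_rot: [3.141, -0.001, -0.0]
ft_force: [1.8, 0.8, 1.5]
opening: 0.622
grip_force: 30.0
```

```bash
python3 steer.py '{"motion": [[0, 0, 0, 0, 0.65], [0, 0, 0, 0, 0.7], [0, 0, 0, 0, 0.8], [0, 0, 0, 0, 0.95], [0, 0, 0, 0, 1]]}';python3 steer.py '{"motion": [[0, 0, -25, 0, 1], [0, 0, -50, 0, 1], [0, 0, -80, 0, 1], [0, 0, -110, 0, 1], [0, 0, -110, 0, 1]]}'
python3 - <<'E'
from h import *
np.set_printoptions(precision=1,suppress=True)
s=monitor.state();print(s['eef_pos'])
for i in range(2):
    c,f=K("wrist");p,d=optics.read_camera("wrist")
    q=p.astype(int);m=(q[...,0]>2.2*q[...,1])&(q[...,0]>2.2*q[...,2])&(q[...,0]>40)
    v,u=np.nonzero(m);W=np.array([dep(c,f,a,b,d[b,a]) for a,b in zip(u,v)]);k=(np.linalg.norm(W[:,:2]-[595,-177],axis=1)<60)&(W[:,2]<80);w=W[k]
    A=np.c_[2*w,np.ones(len(w))];x=np.linalg.lstsq(A,(w**2).sum(1),rcond=None)[0];print(len(w),x[:3],np.sqrt(x[3]+x[:3]@x[:3]))
E
```

```text
t: 4.75
eef_pos: [594.5, -177.6, 12.8]
tcp_rot: [-3.142, 0.0, -0.0]
ft_force: [-0.1, -0.1, 0.3]
opening: 0.855
grip_force: 0.0
t: 5.17
eef_pos: [596.7, -178.4, 128.4]
tcp_rot: [3.138, -0.007, -0.0]
ft_force: [0.4, 0.1, 0.7]
opening: 1.003
grip_force: 0.0
[ 596.7 -178.4  128.4]
4077 [ 593.9 -177.9   30.8] 29.430722655232486
4161 [ 593.9 -177.9   30.8] 29.431727526338502
```

Step 1 is met: the ball rests at rack (-31, -276). A straight-down tool cannot work under the rack and the rows offer no tilt. The interface says an unreachable pose is "approached as far as the arm can", so I'll test whether over-reaching tilts the tool.

```bash
python3 steer.py '{"motion": [[30, 0, -25, 0, 0], [60, 0, -50, 0, 0], [90, 0, -75, 0, 0], [120, 0, -100, 0, 0], [150, 0, -120, 0, 0]]}'; python3 steer.py '{"motion": [[40, 0, 0, 0, 0], [80, 0, 0, 0, 0], [120, 0, 0, 0, 0], [160, 0, 0, 0, 0], [200, 0, 0, 0, 0]]}';python3 steer.py '{"motion": [[40, 0, 0, 0, 0], [80, 0, 0, 0, 0], [120, 0, 0, 0, 0], [160, 0, 0, 0, 0], [200, 0, 0, 0, 0]]}';python3 -c "
from cell import env, optics, monitor
s=monitor.state();print(s['joints'])"
```

```text
t: 5.68
eef_pos: [745.8, -177.4, 243.3]
tcp_rot: [-3.141, 0.001, -0.0]
ft_force: [-0.3, -1.1, 0.5]
opening: 0.705
grip_force: 0.0
t: 6.1
eef_pos: [909.6, -178.7, 240.9]
tcp_rot: [-3.141, 0.003, 0.0]
ft_force: [0.7, 0.4, 0.0]
opening: 0.355
grip_force: 0.0
t: 6.52
eef_pos: [950.9, -163.0, 214.4]
tcp_rot: [3.136, -0.03, -0.0]
ft_force: [0.2, -0.0, 2.5]
opening: 0.024
grip_force: 0.0
[-2.38637199e-01  1.21353377e+00  4.74012773e-02  1.84958376e-03
  1.85051097e+00  1.33278365e+00]
```

```bash
python3 steer.py '{"motion": [[-25, 0, 0, 0, 0], [-60, 0, 0, 0, 0], [-60, 0, 0, 0, 0], [-60, 0, 0, 0, 0]]}';python3 -c "
from cell import env, optics, monitor
s=monitor.state();print(s['joints'],s['tcp_rot'],s['eef_pos'],s['qvel'])"
```

```text
t: 6.85
eef_pos: [888.5, -163.3, 216.6]
tcp_rot: [3.135, -0.032, -0.0]
ft_force: [0.8, -0.8, 0.3]
opening: 0.006
grip_force: 0.0
[-0.255415    0.96150042  0.61184696  0.00212354  1.53577582  1.315862  ] [ 3.13545763e+00 -3.19553885e-02 -4.22537657e-04] [ 888.48854318 -163.29448621  216.64946317] [-0.02235569 -0.315578    0.65578718  0.00382024 -0.36755074 -0.02066811]
```

Tilt produced by over-reaching stays in the commanded pose, since the tool still has about 0.03 rad towards +x after backing off. I can build it up in free space. I'll move to azimuth 0, well above the rack, so that it leans purely towards rack +x.

```bash
python3 steer.py '{"motion": [[-8, -33, -22, 0, 0], [-16, -66, -44, 0, 0], [-24, -99, -66, 0, 0], [-32, -132, -88, 0, 0], [-32, -163, -110, 0, 0]]}'; python3 steer.py '{"motion": [[0, -5, 0, 0, 0], [0, -10, 0, 0, 0]]}'; python3 steer.py '{"motion": [[600, 0, 0, 0, 0]]}'; python3 steer.py '{"motion": [[600, 0, 0, 0, 0]]}';python3 steer.py '{"motion": [[600, 0, 0, 0, 0]]}'; python3 -c "
from cell import env, optics, monitor
s=monitor.state();print(s['joints'],s['tcp_rot'],s['eef_pos'],s['qvel'])"
```

```text
t: 7.27
eef_pos: [854.4, 2.0, 327.2]
tcp_rot: [3.136, -0.035, -0.0]
ft_force: [1.3, 0.4, 0.2]
opening: 0.005
grip_force: 0.0
t: 7.43
eef_pos: [855.6, 12.3, 326.4]
tcp_rot: [3.136, -0.036, 0.002]
ft_force: [0.6, -0.5, -0.7]
opening: 0.004
grip_force: 0.0
t: 7.52
eef_pos: [878.6, 11.4, 322.5]
tcp_rot: [3.137, -0.021, 0.001]
ft_force: [0.7, 0.5, -1.4]
opening: 0.004
grip_force: 0.0
t: 7.6
eef_pos: [902.8, 9.2, 325.5]
tcp_rot: [3.136, -0.027, -0.001]
ft_force: [0.4, -1.0, 1.3]
opening: 0.009
grip_force: 0.0
t: 7.68
eef_pos: [921.2, 8.2, 323.9]
tcp_rot: [3.136, -0.037, -0.001]
ft_force: [0.7, -0.5, 0.9]
opening: 0.004
grip_force: 0.0
[-0.06184737  1.05376257  0.14606028 -0.00317877  1.9042449   1.50931701] [ 3.13632693e+00 -3.72733693e-02 -1.36668803e-03] [921.22987827   8.15967444 323.9128408 ] [ 5.32079933e-04  9.29993801e-01 -1.98287853e+00  6.89239495e-03
  9.39348876e-01  7.71895725e-03]
```

```bash
for i in 1; do python3 steer.py '{"motion": [[300, 0, 0, 0, 0]]}'; python3 steer.py '{"motion": [[300, 0, 0, 0, 0]]}'; python3 steer.py '{"motion": [[300, 0, 0, 0, 0]]}'; python3 steer.py '{"motion": [[300, 0, 0, 0, 0]]}'; done | grep -E "eef|rot"; python3 -c "
from cell import env, optics, monitor
s=monitor.state();print(s['joints'],s['qvel'])"
```

```text
eef_pos: [935.4, 7.6, 312.4]
tcp_rot: [3.137, -0.052, -0.002]
eef_pos: [945.9, 7.1, 292.2]
tcp_rot: [3.138, -0.061, -0.002]
eef_pos: [957.5, 6.6, 287.3]
tcp_rot: [3.137, -0.095, -0.002]
eef_pos: [967.4, 6.3, 282.2]
tcp_rot: [3.137, -0.123, -0.001]
[-0.06257791  1.14290735  0.0493866   0.00332097  1.82611059  1.51097941] [-0.00217469  0.09366269 -0.01597758  0.0207097  -0.39556457  0.0043875 ]
```

The lean grows about 0.03 rad per row with only the elbow at its limit. I'll continue.

```bash
(python3 steer.py '{"motion": [[600, 0, -100, 0, 0]]}'; python3 steer.py '{"motion": [[600, 0, -100, 0, 0]]}'; python3 steer.py '{"motion": [[600, 0, -100, 0, 0]]}'; python3 steer.py '{"motion": [[600, 0, -100, 0, 0]]}';python3 steer.py '{"motion": [[600, 0, -100, 0, 0]]}') | grep -E "eef|rot"; python3 -c "
from cell import env, optics, monitor
s=monitor.state();print(s['joints'],s['qvel'])"
```

```text
eef_pos: [974.6, 6.0, 280.6]
tcp_rot: [3.138, -0.146, -0.001]
eef_pos: [981.4, 5.7, 282.4]
tcp_rot: [3.138, -0.172, -0.001]
eef_pos: [987.9, 5.6, 284.5]
tcp_rot: [3.138, -0.198, -0.001]
eef_pos: [994.1, 5.8, 287.4]
tcp_rot: [3.138, -0.223, -0.001]
eef_pos: [1000.0, 6.1, 291.0]
tcp_rot: [3.138, -0.249, -0.0]
[-0.06319716  1.14056282  0.04860825  0.01227818  1.70414821  1.51127853] [ 0.00273207 -0.02719592 -0.00348896  0.02077553 -0.27277931  0.00135738]
```

```bash
(python3 steer.py '{"motion": [[300, 0, 0, 0, 0]]}'; python3 steer.py '{"motion": [[300, 0, 0, 0, 0]]}'; python3 steer.py '{"motion": [[300, 0, 0, 0, 0]]}'; python3 steer.py '{"motion": [[300, 0, 0, 0, 0]]}';python3 steer.py '{"motion": [[300, 0, 0, 0, 0]]}';python3 steer.py '{"motion": [[300, 0, 0, 0, 0]]}'; python3 steer.py '{"motion": [[300, 0, 0, 0, 0]]}'; python3 steer.py '{"motion": [[300, 0, 0, 0, 0]]}') | grep -E "eef|rot"; python3 -c "
from cell import env, optics, monitor
s=monitor.state();print(s['t'],s['joints'])"
```

```text
eef_pos: [1007.9, 6.2, 291.1]
tcp_rot: [3.138, -0.276, 0.0]
eef_pos: [1015.6, 6.2, 288.8]
tcp_rot: [3.139, -0.299, 0.001]
eef_pos: [1022.7, 6.0, 288.1]
tcp_rot: [3.139, -0.323, 0.001]
eef_pos: [1029.6, 5.8, 288.9]
tcp_rot: [3.139, -0.348, 0.001]
eef_pos: [1036.0, 5.6, 290.9]
tcp_rot: [3.139, -0.373, 0.001]
eef_pos: [1042.1, 5.5, 293.9]
tcp_rot: [3.139, -0.398, 0.001]
eef_pos: [1047.9, 5.4, 297.8]
tcp_rot: [3.139, -0.422, 0.001]
eef_pos: [1053.2, 5.4, 302.7]
tcp_rot: [3.139, -0.447, 0.001]
9.1 [-0.06426154  1.1477894   0.04844271  0.02609008  1.49893484  1.50991052]
```

```bash
(python3 steer.py '{"motion": [[300, 0, 0, 0, 0]]}'; python3 steer.py '{"motion": [[300, 0, 0, 0, 0]]}'; python3 steer.py '{"motion": [[300, 0, 0, 0, 0]]}'; python3 steer.py '{"motion": [[300, 0, 0, 0, 0]]}';python3 steer.py '{"motion": [[300, 0, 0, 0, 0]]}';python3 steer.py '{"motion": [[300, 0, 0, 0, 0]]}'; python3 steer.py '{"motion": [[300, 0, 0, 0, 0]]}'; python3 steer.py '{"motion": [[300, 0, 0, 0, 0]]}'; python3 steer.py '{"motion": [[300, 0, 0, 0, 0]]}'; python3 steer.py '{"motion": [[300, 0, 0, 0, 0]]}') | grep -E "eef|rot"|tail -4; python3 -c "
from cell import env, optics, monitor
s=monitor.state();print(s['t'],s['joints'])"
```

```text
eef_pos: [1084.3, 4.4, 381.0]
tcp_rot: [3.14, -0.665, 0.002]
eef_pos: [1085.8, 4.3, 392.9]
tcp_rot: [3.14, -0.688, 0.002]
9.9333 [-0.06738782  1.08815157  0.04838275  0.04379049  1.31812561  1.5063088 ]
```

The tilt is now 39.4°. I'll compute tool-frame shifts for the approach: behind the ball, at y about -235.

```bash
cat > go.py <<'E'
import sys
from h import *
np.set_printoptions(precision=1,suppress=True)
s=monitor.state();M=R.from_euler('xyz',s['tcp_rot']).as_matrix();p=s['eef_pos']
print(s['t'],p,np.round(s['tcp_rot'],3))
for a in sys.argv[1:]:
    q=np.array(eval(a),float);print(a,M.T@(q-p),np.linalg.norm(q-p));p=q
E
python3 go.py '[935,-236,400]' '[508,-236,131]' '[603,-236,15]'
```

```text
9.9333 [1085.8    4.3  392.9] [ 3.1 -0.7  0. ]
[935,-236,400] [-112.3  240.2 -101.2] 283.80957635758085
[508,-236,131] [-500.7   -0.7  -63.5] 504.6682078356036
[603,-236,15] [ -0.3  -0.1 149.9] 149.93665329064805
```

```bash
python3 steer.py '{"motion": [[-16, 34, -14, 0, 0], [-32, 68, -29, 0, 0], [-48, 103, -43, 0, 0], [-64, 137, -58, 0, 0], [-80, 171, -72, 0, 0]]}'|grep -E "eef|rot"; python3 steer.py '{"motion": [[-16, 34, -14, 0, 0], [-32, 69, -29, 0, 0], [-32, 69, -29, 0, 0], [-32, 69, -29, 0, 0]]}'; python3 steer.py '{"motion": [[-35, 0, -5, 0, 0], [-70, 0, -9, 0, 0], [-110, 0, -14, 0, 0], [-150, 0, -19, 0, 0], [-190, 0, -24, 0, 0]]}'|grep -E "eef|rot"; python3 go.py '[508,-236,131]'
```

```text
eef_pos: [987.3, -150.8, 398.2]
tcp_rot: [3.139, -0.688, 0.002]
t: 10.68
eef_pos: [944.7, -222.0, 400.8]
tcp_rot: [3.139, -0.688, -0.001]
ft_force: [0.1, -0.1, 0.3]
opening: 0.004
grip_force: 0.0
eef_pos: [782.5, -217.5, 296.5]
tcp_rot: [3.139, -0.687, 0.004]
11.1 [ 782.5 -217.5  296.5] [ 3.1 -0.7  0. ]
[508,-236,131] [-317.3   17.6  -46. ] 321.12458498378396
```

```bash
python3 steer.py '{"motion": [[-40, 4, -6, 0, 0], [-80, 8, -12, 0, 0], [-120, 12, -18, 0, 0], [-160, 18, -23, 0, 0], [-200, 18, -29, 0, 0]]}'|grep -E "eef|rot"; python3 steer.py '{"motion": [[-40, 0, -6, 0, 0], [-80, 0, -12, 0, 0], [-115, 0, -17, 0, 0], [-115, 0, -17, 0, 0]]}'|grep -E "eef|rot";  python3 go.py '[508,-236,131]' '[598,-236,20]'
```

```text
eef_pos: [617.1, -236.9, 196.6]
tcp_rot: [3.139, -0.687, 0.004]
eef_pos: [516.9, -236.6, 136.3]
tcp_rot: [3.141, -0.685, 0.003]
11.85 [ 516.9 -236.6  136.3] [ 3.1 -0.7  0. ]
[508,-236,131] [-10.2  -0.6  -1.5] 10.336619804131377
[598,-236,20] [ -0.5   0.1 142.9] 142.90206436577463
```

```bash
python3 steer.py '{"motion": [[-10, 0, 30, 0, 0], [-10, 0, 60, 0, 0], [-10, 0, 90, 0, 0], [-10, 0, 120, 0, 0], [-10, 0, 140, 0, 0]]}'|grep -E "eef|rot|force"; python3 steer.py '{"motion": [[0, 0, 0, 0, 0], [0, 0, 0, 0, 0]]}'|grep -E "eef|rot|force"
python3 - <<'E'
from h import *
p,d=optics.read_camera("scene");cv2.imwrite("pics/s2.png",p[...,::-1])
E
python3 go.py '[601.5,-236,16]'
```

```text
eef_pos: [601.3, -236.6, 20.7]
tcp_rot: [3.141, -0.686, 0.004]
ft_force: [-0.3, 0.0, 0.2]
grip_force: 0.0
eef_pos: [599.7, -236.3, 22.0]
tcp_rot: [-3.141, -0.685, 0.004]
ft_force: [0.2, 1.2, 0.2]
grip_force: 0.0
12.4833 [ 599.4 -236.7   22.9] [ 3.1 -0.7  0. ]
[601.5,-236,16] [-2.7 -0.6  6.7] 7.295821959769634
```

View pics/s2.png

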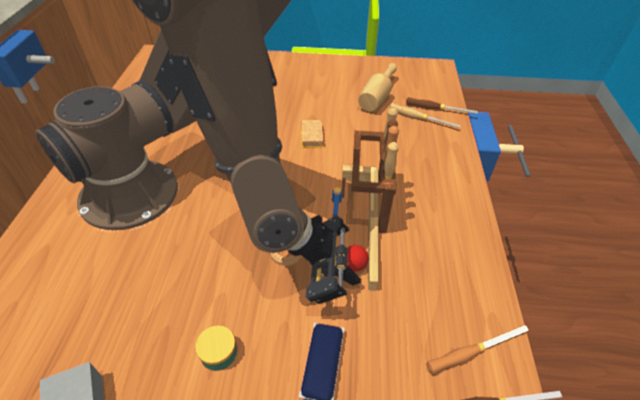

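```bash
python3 steer.py '{"motion": [[-1, 0, 3, 0.03, 0], [-2, 0, 6, 0.06, 0], [-2, 0, 6, 0.06, 0], [-2, 0, 6, 0.06, 0]]}'|grep -E "eef|rot|force"; python3 go.py '[602,-222,15]' '[602.5,-172,15]' '[603.5,-72,15]'
```

```text
eef_pos: [601.4, -237.7, 17.3]
tcp_rot: [-3.093, -0.685, -0.076]
ft_force: [0.0, -0.2, -0.4]
grip_force: 0.0
12.8167 [ 601.4 -237.7   17.3] [-3.1 -0.7 -0.1]
[602,-222,15] [ -1.9 -15.6   2.2] 15.87015195615438
[602.5,-172,15] [ -2.5 -49.9   0.3] 50.002499937503124
[603.5,-72,15] [ -5.1 -99.9   0.6] 100.00499987500625
```

```bash
python3 steer.py '{"motion": [[-1, -6, 0.5, 0, 0], [-1, -12, 1, 0, 0], [-1.5, -18, 1.5, 0, 0], [-2, -24, 1.5, 0, 0], [-2.4, -30, 1.5, 0, 0]]}'|grep -E "eef|force"; python3 steer.py '{"motion": [[-0.4, -8, 0, 0, 0], [-0.8, -16, 0, 0, 0], [-1.2, -24, 0, 0, 0], [-1.6, -32, 0, 0, 0], [-2, -40, 0, 0, 0]]}'|grep -E "eef|force";python3 - <<'E'
from h import *
p,d=optics.read_camera("scene");cv2.imwrite("pics/s3.png",cv2.resize(p[100:300,250:450],None,fx=3,fy=3)[...,::-1])
q=p.astype(int);m=(q[...,0]>2.2*q[...,1])&(q[...,0]>2.2*q[...,2])&(q[...,0]>60);m[:,420:]=0
c,f=K("scene");v,u=np.nonzero(m);W=np.array([dep(c,f,a,b,d[b,a]) for a,b in zip(u,v)]);print(len(u),np.median(W,0),W.min(0),W.max(0))
E
python3 go.py
```

```text
eef_pos: [602.0, -206.8, 15.3]
ft_force: [1.2, -0.1, 0.3]
grip_force: 0.0
eef_pos: [602.3, -166.7, 15.7]
ft_force: [0.2, -0.6, 0.2]
grip_force: 0.5
355 [ 600.41933512 -143.15677461   53.90934687] [ 550.46598491 -754.93550645   20.37379502] [ 621.91592978 -115.61286964  820.60457134]
13.7 [ 602.  -165.4   15.5] [-3.1 -0.7 -0.1]
```

View pics/s3.png

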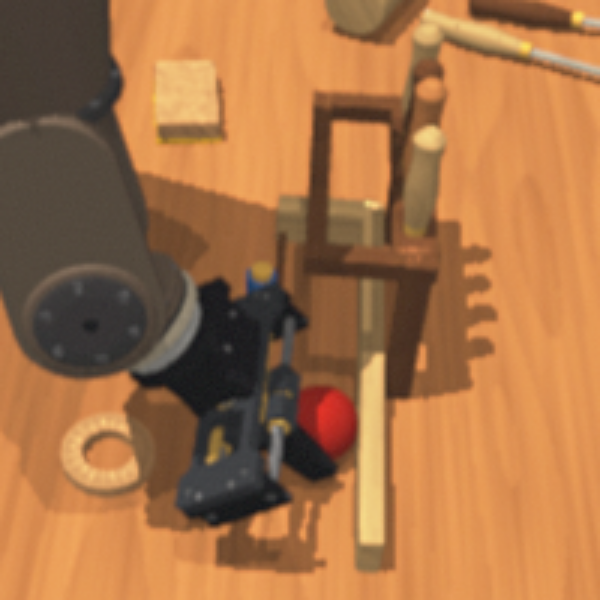

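The ball is rolling ahead of the finger along the fence, seen at crop (327,422). I'll continue in small steps, watching the force.

```bash
python3 steer.py '{"motion": [[-0.4, -8, 0, 0, 0], [-0.8, -16, 0, 0, 0], [-1.2, -24, 0, 0, 0], [-1.6, -32, 0, 0, 0], [-2, -40, 0, 0, 0]]}'|grep -E "eef|ft_"; python3 steer.py '{"motion": [[-0.4, -8, 0, 0, 0], [-0.8, -16, 0, 0, 0], [-1.2, -24, 0, 0, 0], [-1.6, -32, 0, 0, 0], [-2, -40, 0, 0, 0]]}'|grep -E "eef|ft_";cat > ball.py <<'E'
from h import *
np.set_printoptions(precision=1,suppress=True)
for n in("scene","top","wrist"):
    c,f=K(n);p,d=optics.read_camera(n);np.savez(f"pics/last_{n}.npz",p=p,d=d)
    q=p.astype(int);m=(q[...,0]>2.2*q[...,1])&(q[...,0]>2.2*q[...,2])&(q[...,0]>40)&(d>0)
    v,u=np.mgrid[:400,:640];W=np.stack([(u-c["cx"])/f,(v-c["cy"])/f,np.ones_like(u)],-1)*d[...,None]@att(c).T+c["origin"]
    w=W[m&(abs(W[...,0]-595)<60)&(abs(W[...,1]+40)<180)&(W[...,2]<75)]
    if len(w)<20: print(n,len(w),w.mean(0) if len(w) else ''); continue
    # fixed radius 30, z 30
    from scipy.optimize import least_squares
    s=least_squares(lambda x:np.linalg.norm(w-[x[0],x[1],30.5],axis=1)-29.5,w.mean(0)[:2],loss='soft_l1')
    b=s.x;rel=R.from_euler('z',0.011).as_matrix()@np.array([b[0]-628,b[1]-98.5,0])
    print(n,len(w),b,"rack",rel[:2])
E
python3 ball.py; python3 go.py
```

```text
eef_pos: [602.5, -127.0, 15.9]
ft_force: [-0.1, -3.1, 1.9]
eef_pos: [602.8, -86.9, 16.1]
ft_force: [0.2, -1.8, 1.1]
scene 303 [596.5 -50.7] rack [ -29.9 -149.6]
top 98 [597.8 -42.3] rack [ -28.7 -141.2]
wrist 6061 [596.4 -41.2] rack [ -30. -140.]
14.6833 [602.7 -86.7  16. ] [-3.1 -0.7 -0.1]
```

```bash
python3 steer.py '{"motion": [[-0.4, -8, 0, 0, 0], [-0.8, -16, 0, 0, 0], [-1.2, -24, 0, 0, 0], [-1.6, -32, 0, 0, 0], [-2, -40, 0, 0, 0]]}'|grep -E "eef|ft_"; python3 steer.py '{"motion": [[-0.4, -8, 0, 0, 0], [-0.8, -16, 0, 0, 0], [-1.2, -24, 0, 0, 0], [-1.6, -32, 0, 0, 0], [-2, -40, 0, 0, 0]]}'|grep -E "eef|ft_";python3 ball.py; python3 go.py
```

```text
eef_pos: [603.0, -47.4, 16.2]
ft_force: [-0.1, -0.5, 0.4]
eef_pos: [603.4, -7.2, 16.5]
ft_force: [-0.1, -1.0, 1.5]
scene 102 [596.7  28.4] rack [-30.5 -70.4]
top 137 [598.9  36.5] rack [-28.4 -62.3]
wrist 5868 [597.4  39. ] rack [-30.  -59.8]
15.6667 [603.1  -6.6  16.3] [-3.1 -0.7 -0.1]
```

Another 30 mm remains, so I'll go slower.

```bash
python3 steer.py '{"motion": [[-0.2, -5, 0, 0, 0], [-0.5, -10, 0, 0, 0], [-0.7, -15, 0, 0, 0], [-1, -20, 0, 0, 0], [-1.2, -24, 0, 0, 0]]}'|grep -E "eef|ft_"; python3 steer.py '{"motion": [[-0.1, -2, 0, 0, 0], [-0.2, -4, 0, 0, 0], [-0.3, -5, 0, 0, 0], [-0.3, -5, 0, 0, 0]]}'|grep -E "eef|ft_";python3 ball.py; python3 go.py
```

```text
eef_pos: [603.3, 17.5, 16.5]
ft_force: [-0.1, -0.6, -0.5]
eef_pos: [603.3, 22.1, 16.5]
ft_force: [0.5, 0.5, -0.1]
scene 69 [597.4  63.4] rack [-30.2 -35.4]
top 134 [598.2  66.9] rack [-29.4 -32. ]
wrist 5694 [596.7  64.8] rack [-30.9 -34.1]
16.5667 [603.3  21.8  16.5] [-3.1 -0.7 -0.1]
```

```bash
python3 steer.py '{"motion": [[-0.1, -2, 0, 0, 0], [-0.2, -4, 0, 0, 0], [-0.2, -4, 0, 0, 0], [-0.2, -4, 0, 0, 0]]}'|grep -E "eef|ft_"; python3 steer.py '{"motion": [[0, -1, 0, 0, 0], [0, -2, 0, 0, 0], [0, -2, 0, 0, 0], [0, -2, 0, 0, 0]]}'|grep -E "eef|ft_";python3 ball.py; python3 go.py
```

```text
eef_pos: [603.3, 26.0, 16.6]
ft_force: [-0.3, 0.5, -0.1]
eef_pos: [603.5, 28.0, 16.6]
ft_force: [-0.0, -1.1, -0.4]
scene 70 [598.1  65.9] rack [-29.5 -33. ]
top 125 [598.2  68.3] rack [-29.5 -30.6]
wrist 5392 [596.9  66.3] rack [-30.7 -32.5]
17.3833 [603.4  27.9  16.6] [-3.1 -0.7 -0.1]
```

```bash
python3 steer.py '{"motion": [[0, -1, 0, 0, 0], [0, -2, 0, 0, 0], [0, -3, 0, 0, 0], [0, -3, 0, 0, 0]]}'|grep -E "eef|ft_"; python3 ball.py
python3 - <<'E'
from h import *
p=np.load("pics/last_wrist.npz")["p"];cv2.imwrite("pics/w3.png",p[...,::-1])
E
```

```text
eef_pos: [603.6, 31.1, 16.7]
ft_force: [0.6, 0.3, 0.7]
scene 78 [597.8  67.3] rack [-29.9 -31.5]
top 131 [598.7  70.9] rack [-29.  -27.9]
wrist 5319 [597.2  69. ] rack [-30.5 -29.8]
```

View pics/w3.png

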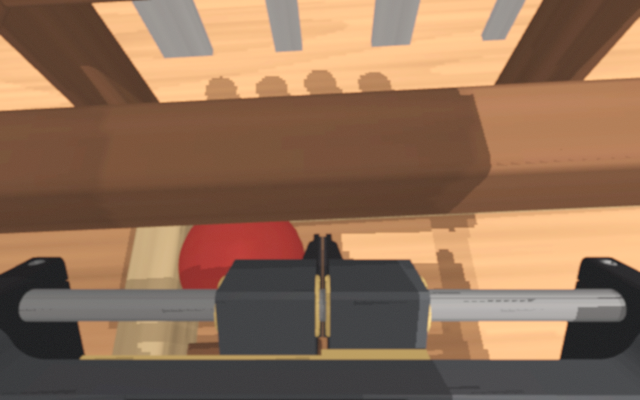

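The ball is against the end stop at about rack y -30, with the finger just behind it. I'll hold briefly, back off, and check the reach for the gate.

```bash
python3 steer.py '{"motion": [[0, 0, 0, 0, 0], [0, 0, 0, 0, 0], [0, 0, 0, 0, 0], [0.1, 2, 0, 0, 0], [0.3, 6, 0, 0, 0]]}'|grep -E "eef|ft_"; python3 -c "
from cell import env, optics, monitor
print(monitor.state()['joints'])"; python3 go.py '[514,-38,95]' '[514,-38,17]'
```

```text
eef_pos: [603.5, 25.0, 16.7]
ft_force: [0.6, -0.1, -0.2]
[-0.09586523  0.71884444  2.22007196  3.00911234  0.48478382 -1.46973181]
18.2833 [603.5  25.   16.7] [-3.1 -0.7 -0.1]
[514,-38,95] [ -16.    63.9 -117.4] 134.578449166655
[514,-38,17] [-49.3   2.9  60.3] 78.0
```

```bash
python3 steer.py '{"motion": [[0, 4, -25, 0, 0], [0, 8, -50, 0, 0], [-4, 20, -80, 0, 0], [-10, 42, -110, 0, 0], [-16, 64, -117, 0, 0]]}'|grep -E "eef|ft_|rot"; python3 steer.py '{"motion": [[0, 0, 0, 0, 0], [0, 0, 0, 0, 0]]}'|grep -E "eef|ft_";python3 ball.py
python3 - <<'E'
from h import *
np.set_printoptions(precision=1,suppress=True)
print(monitor.state()['joints'])
for n in("scene","top","wrist"):
    z=np.load(f"pics/last_{n}.npz");p,d=z["p"].astype(int),z["d"];c,f=K(n)
    v,u=np.mgrid[:400,:640];W=np.stack([(u-c["cx"])/f,(v-c["cy"])/f,np.ones_like(u)],-1)*d[...,None]@att(c).T+c["origin"]
    m=(p[...,2]>1.4*p[...,0])&(p[...,2]>50)&(abs(W[...,0]-560)<80)&(abs(W[...,1]+20)<90)&(W[...,2]<45)&(W[...,2]>2)
    w=W[m];print(n,len(w),w.min(0) if len(w) else'',w.max(0) if len(w) else'')
E
python3 go.py '[514,-38,17]'
```

```text
eef_pos: [511.8, -38.0, 96.9]
tcp_rot: [-3.094, -0.686, -0.073]
ft_force: [0.9, 0.0, -0.4]
eef_pos: [514.2, -39.5, 95.2]
ft_force: [0.1, -0.2, -0.8]
scene 122 [597.5  68.7] rack [-30.2 -30.1]
top 201 [598.1  71.1] rack [-29.6 -27.7]
wrist 4495 [597.1  68.8] rack [-30.6 -30. ]
[-0.3  0.5  2.4  2.7  0.5 -1.3]
scene 149 [531.7 -55.7   5.1] [554.4  17.7  38.2]
top 101 [531.3 -50.6  15. ] [554.3  34.6  43.2]
wrist 1692 [530.4 -51.4   4.1] [554.1  45.3  37.1]
19.0167 [514.6 -37.8  94.4] [-3.1 -0.7 -0.1]
[514,-38,17] [-49.4   3.2  59.5] 77.44849961703181
```

```bash
python3 steer.py '{"motion": [[-16, 1, 18, 0, 0], [-32, 2, 36, 0, 0], [-50, 3, 58, 0, 0], [-50, 3, 58, 0, 0], [-50, 3, 58, 0, 0]]}'|grep -E "eef|ft_|rot"; python3 -c "
from cell import env, optics, monitor
print(monitor.state()['joints'])"; python3 go.py '[535,-38,17]' '[552,-32,17]' '[570,-25,17]' '[585,-14,17]' '[596,-2,17]' '[600,5,17]'
```

```text
eef_pos: [511.6, -37.2, 16.2]
tcp_rot: [-3.092, -0.68, -0.075]
ft_force: [-0.1, 0.2, -0.2]
[-0.30450799  0.72107628  2.44057693  2.84016755  0.70061117 -1.51864091]
19.4333 [511.6 -37.2  16.2] [-3.1 -0.7 -0.1]
[535,-38,17] [18.6 -0.2 14.1] 23.40543987654591
[552,-32,17] [12.8 -6.7 10.7] 18.027756377319946
[570,-25,17] [13.5 -7.8 11.4] 19.313207915827967
[585,-14,17] [ 11.  -11.6   9.5] 18.601075237738275
[596,-2,17] [  7.8 -12.5   7. ] 16.278820596099706
[600,5,17] [ 2.7 -7.2  2.5] 8.06225774829855
```

```bash
python3 go.py '[527,-37,17]' '[551,-38,17]' '[573,-30,17]' '[591,-13.5,17]' '[600,6,17]'| awk 'NR>1'
```

```text
[527,-37,17] [12.4 -0.9  9.1] 15.398075482658703
[551,-38,17] [18.7 -0.  15.1] 24.020824298928627
[573,-30,17] [16.6 -8.9 13.9] 23.40939982143925
[591,-13.5,17] [ 13.  -17.3  11.4] 24.41823089414956
[600,6,17] [  5.8 -19.9   5.7] 21.47673159491453
```

```bash
python3 steer.py '{"motion": [[6, 0, 4.5, 0, 0], [12, 0, 9, 0, 0], [18, 0, 14, 0, 0], [24, 0.3, 19, 0, 0], [30, 0.6, 24, 0, 0]]}'|grep -E "eef|ft_|rot"; python3 go.py '[573,-30,17]' '[591,-13.5,17]' '[600,6,17]'
```

```text
eef_pos: [551.9, -40.6, 20.0]
tcp_rot: [-3.094, -0.687, -0.075]
ft_force: [-0.7, 1.0, 0.1]
19.85 [551.9 -40.6  20. ] [-3.1 -0.7 -0.1]
[573,-30,17] [ 13.8 -11.4  15.7] 23.766068609054606
[591,-13.5,17] [ 12.9 -17.3  11.4] 24.41823089414956
[600,6,17] [  5.8 -19.9   5.7] 21.47673159491453
```

```bash
python3 steer.py '{"motion": [[5, -3.5, 5, 0, 0], [9, -7.5, 10, 0, 0], [14, -11.5, 15.5, 0, 0], [18, -17, 19, 0, 0], [22.5, -23, 23, 0, 0]]}'|grep -E "eef|ft_|rot"; python3 go.py '[591,-13.5,17]' '[600,6,17]'
python3 - <<'E'
from h import *
p,d=optics.read_camera("top");cv2.imwrite("pics/t4.png",cv2.resize(p[130:260,235:390],None,fx=4,fy=4)[...,::-1])
E
```

```text
eef_pos: [584.0, -18.3, 15.6]
tcp_rot: [-3.093, -0.684, -0.076]
ft_force: [-1.5, -0.1, -0.5]
20.2667 [584.  -18.3  15.6] [-3.1 -0.7 -0.1]
[591,-13.5,17] [ 6.  -5.1  3.3] 8.580484807355127
[600,6,17] [  5.8 -19.9   5.7] 21.47673159491453
```

View pics/t4.png

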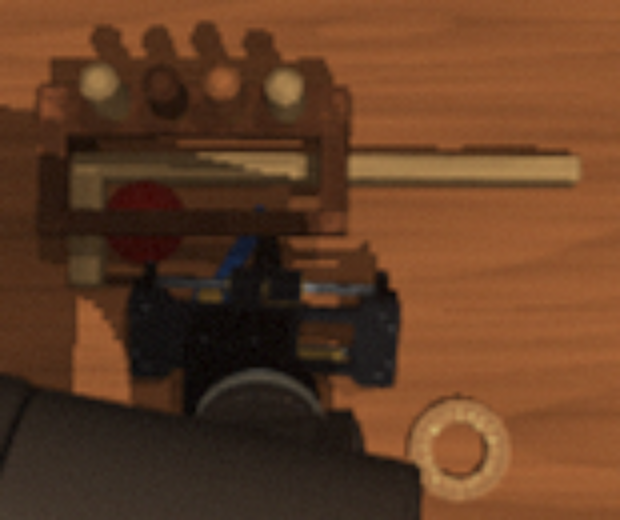

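The gate is following the finger, its blue arm now at about 55° near crop (240,250), and the ball is still home. I'll continue round the arc.

```bash
python3 steer.py '{"motion": [[5, -5, 3, 0, 0], [8, -11, 5, 0, 0], [10, -17, 7, 0, 0], [11.5, -22, 8, 0, 0], [12, -25, 9, 0, 0]]}'|grep -E "eef|ft_|rot"; python3 steer.py '{"motion": [[-0.1, -2, 0, 0, 0], [-0.2, -4, 0, 0, 0], [-0.4, -7, 0, 0, 0], [-0.4, -7, 0, 0, 0]]}'|grep -E "eef|ft_|rot"
cat > gate.py <<'E'
from h import *
np.set_printoptions(precision=2,suppress=True)
for n in("scene","top","wrist"):
    z=np.load(f"pics/last_{n}.npz");p,d=z["p"].astype(int),z["d"];c,f=K(n)
    v,u=np.mgrid[:400,:640];W=np.stack([(u-c["cx"])/f,(v-c["cy"])/f,np.ones_like(u)],-1)*d[...,None]@att(c).T+c["origin"]
    m=(p[...,2]>1.3*p[...,0])&(p[...,2]>35)&(W[...,0]>555)&(W[...,0]<622)&(abs(W[...,1]-20)<50)&(abs(W[...,2]-35)<4)
    w=W[m]
    if len(w)>8: print(n,len(w),w.min(0),w.max(0),"theta",np.pi/2+np.arctan2(np.median(w[:,1])-21.4,np.median(w[:,0])-542.1)+.011)
E
python3 ball.py; python3 gate.py
```

```text
eef_pos: [599.8, 6.1, 17.5]
tcp_rot: [-3.093, -0.685, -0.075]
ft_force: [-1.9, -2.0, 1.7]
eef_pos: [599.8, 7.8, 17.5]
tcp_rot: [-3.092, -0.684, -0.089]
ft_force: [-4.8, -46.8, 1.8]
scene 82 [597.8  67.7] rack [-29.8 -31.1]
top 150 [599.1  71. ] rack [-28.6 -27.8]
wrist 7928 [597.2  68.9] rack [-30.5 -29.9]
scene 32 [571.98  -1.01  31.48] [614.83  24.49  38.97] theta 1.5297333198862033
wrist 1065 [592.81  13.76  31.58] [616.91  27.16  38.64] theta 1.580314916687891
```

The gate is on its stop, with force up and theta at about 1.57. I'll back off and withdraw.

```bash
python3 steer.py '{"motion": [[0, 4, 0, 0, 0], [0.4, 8, 0, 0, 0], [0.4, 10, -3, 0, 0], [0.4, 12, -30, 0, 0], [0.4, 12, -65, 0, 0]]}'|grep -E "eef|ft_|rot"; python3 steer.py '{"motion": [[0, 0, -35, 0, 0], [0, 0, -70, 0, 0], [0, 0, -105, 0, 0], [0, 0, -140, 0, 0], [0, 0, -140, 0, 0]]}'; python3 steer.py '{"motion": [[0, 0, 0, 0, 0], [0, 0, 0, 0, 0], [0, 0, 0, 0, 0]]}'|grep -E "eef|ft_"; python3 ball.py; python3 gate.py;  python3 - <<'E'
from h import *
p=np.load("pics/last_wrist.npz")["p"];cv2.imwrite("pics/w5.png",p[...,::-1])
E
```

```text
eef_pos: [557.9, 0.4, 66.5]
tcp_rot: [-3.093, -0.683, -0.075]
ft_force: [0.4, 0.5, 0.5]
t: 22.05
eef_pos: [467.1, 1.0, 179.0]
tcp_rot: [-3.095, -0.688, -0.073]
ft_force: [0.8, 0.0, 0.1]
opening: 0.003
grip_force: 0.0
eef_pos: [470.1, 0.4, 174.9]
ft_force: [0.3, -0.1, -0.5]
scene 120 [597.7  67.3] rack [-30.  -31.6]
top 191 [598.   70.7] rack [-29.7 -28.1]
wrist 2396 [597.   68.8] rack [-30.6 -30. ]
scene 93 [555.97  12.97  31.28] [614.56  26.16  38.83] theta 1.4968641069571782
top 47 [556.89  17.26  31.05] [614.72  26.2   38.36] theta 1.6251536737167533
wrist 575 [555.11  14.89  31.28] [617.25  27.2   36.93] theta 1.5694872484096727
```

View pics/w5.png

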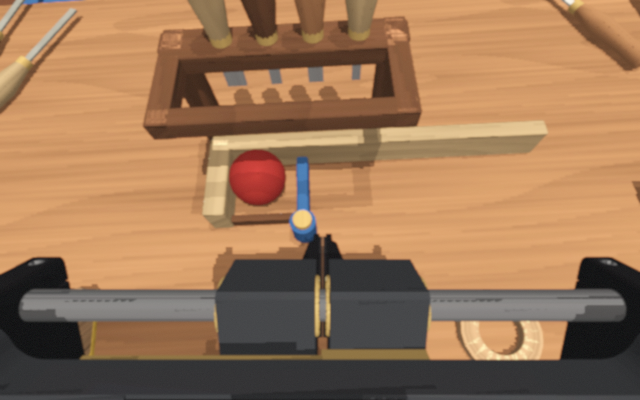

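The ball at (257,178) sits in the corner of the fence and end stop. The gate, from (302,222) to (302,160), is squarely shut behind it, and the robot is clear of everything.

```bash
python3 -c "
from cell import env, optics, monitor
print(env.job_done())"
```

```text
the job is handed in; nothing more can be done
None
```

I handed the job in at about 22 s of the 64 s: the ball measured about 30 mm from both the end stop and the fence, the gate about 1.57 rad (shut), and I kept the arm clear of the tin, block and case but didn't re-measure them. To tilt the gripper I over-reached until it leaned, which took the elbow to about 0.047 rad against its 0.05 limit, and closing the gate briefly pressed about 47 N at the fingers. No verdict was returned, so I can't say how either will be judged.

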